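# Clear the test plate and hold the gauge probe on its mark

## Task

Use the scraper block to push all four chips down the sloping test plate into the trough at its low edge, without touching the chips with the fingers or the probe, and stand the scraper back upright on the worktop clear of the stand. Then take the gauge probe out of its holder and hold it square to the plate with its tip inside the marked ring, pressed so lightly that the spring tip is about half-way in and never hard against the plate. Finish still holding the probe there: do not put it down or let go, and leave everything else where it is.

Things in the scene. Friction and masses are not known exactly. Their poses are not given: they have to be found in the camera images.
- stand: fixed grey inspection stand; steel test plate on it slopes 15 degrees, trough along its low edge. Origin on the worktop; x uphill (level), y across, z up. Face: low edge at x=-60, z=30 mm, top edge at x=95, z=71, y -80 to 80 mm; a 5 mm thick rail, 5 mm proud, along each side. Trough: x -113 to -63 mm, y -80 to 80, floor z=4, walls to z=22 mm
- spot (a point): centre of the marked spot on the face: a flat dark ring 18 mm in diameter with four short ticks, 80 mm up the slope from the low edge, at a varying place across it. Its z axis is square to the face (out of it), x up the slope
- scraper_grip (a point): centre of the grip of the loose scraper block (about 0.15 kg), 46 mm above its underside. The grip is a square post 26 x 26 mm, from 20 to 72 mm above the underside; below it is a bar with flat rubber foot, 24 mm along x (foot 20), 110 mm along y, 20 mm high. z up; front and back alike; starts standing on the worktop
- holder: fixed black probe holder: block 64 x 64 x 56 mm high on a thin 90 mm square foot, with a hole about 20 mm wide straight down its middle; origin on the worktop under the hole, z up
- probe_grip (a point): centre of the loose gauge probe's square body (26 x 26 x 76 mm high, 0.13 kg; 5 mm black button on top). z: probe axis, up, away from the tip; x, y square to its sides. The body's underside rests on the holder's top (this point starts 94 mm above the worktop); an 18 mm round shank, then the tip, hang in the hole, tip end 86 mm below this point: lift 50 mm to clear
- probe_tip (a point): end of the probe's slim round steel tip (6 mm in diameter), which springs into the shank; 86 mm from probe_grip along the axis when not pressed, 81 mm when half-way in
- plunger (a joint): how far the probe's spring tip is pressed in, m: 0 = fully out, 0.010 = the stop; half-way = 0.005. It starts to give at 1.4 N and takes about 3.2 N half-way, 4.9 N at the stop
- chip_1: loose white ceramic chip (origin: centre of its underside), about 17 x 13 x 7 mm, lying flat on the sloping face; chip 1 lies 35 mm up the slope from the low edge, within 40 mm of the middle across
- chip_2: loose white ceramic chip (origin: centre of its underside), about 17 x 13 x 7 mm, lying flat on the sloping face; chip 2 lies 58 mm up the slope from the low edge, within 40 mm of the middle across
- chip_3: loose white ceramic chip (origin: centre of its underside), about 17 x 13 x 7 mm, lying flat on the sloping face; chip 3 lies 82 mm up the slope from the low edge, within 40 mm of the middle across
- chip_4: loose white ceramic chip (origin: centre of its underside), about 17 x 13 x 7 mm, lying flat on the sloping face; chip 4 lies 104 mm up the slope from the low edge, within 40 mm of the middle across
- test_strip: bystander: flat white test cassette 21 x 70 (y) x 5 mm; origin under its middle
- dropper_white: bystander: small white dropper bottle, 28 mm wide, 60 mm high; origin under it
- gauze_pack: bystander: white square pad pack 35 x 35 x 21 mm; origin under it
There are look-alikes about, which are no part of the job. Leave any yellow look-alike of the part that bears scraper_grip alone.

How it is judged (in metres and radians):
On the way, in this order (a step that is already met when the one before it is completed fails the run):
1. all four chips lie in the trough while the probe is still in its holder (x of chip_1 in the frame of stand between -0.115 and -0.06 m and z of each of chip_1, chip_2, chip_3, chip_4 in the frame of stand below 0.024 m and y of chip_1 in the frame of stand between -0.081 and 0.081 m and x of chip_2 in the frame of stand between -0.115 and -0.06 m and y of chip_2 in the frame of stand between -0.081 and 0.081 m and x of chip_3 in the frame of stand between -0.115 and -0.06 m and y of chip_3 in the frame of stand between -0.081 and 0.081 m and x of chip_4 in the frame of stand between -0.115 and -0.06 m and y of chip_4 in the frame of stand between -0.081 and 0.081 m and horizontal distance between probe_grip and holder below 0.01 m and height (world z) of probe_grip below 0.105 m), for 0.2 s.
2. the probe is lifted out of its holder, with the scraper released (height (world z) of probe_grip above 0.13 m and contact force between probe and holder below 0.05 N and contact force between the fingers and scraper below 0.05 N), for 0.1 s.
At the end, for the whole second after the job is handed in: the fingers hold the probe still, its axis within 8 degrees of square to the plate, the tip's end within 8 mm of the ring's centre and pressed in 2 to 8 mm (contact under 10 N); all chips lie in the trough; the scraper stands upright on the worktop, released, off the stand (x of chip_1 in the frame of stand between -0.115 and -0.06 m and z of each of chip_1, chip_2, chip_3, chip_4 in the frame of stand below 0.024 m and y of chip_1 in the frame of stand between -0.081 and 0.081 m and x of chip_2 in the frame of stand between -0.115 and -0.06 m and y of chip_2 in the frame of stand between -0.081 and 0.081 m and x of chip_3 in the frame of stand between -0.115 and -0.06 m and y of chip_3 in the frame of stand between -0.081 and 0.081 m and x of chip_4 in the frame of stand between -0.115 and -0.06 m and y of chip_4 in the frame of stand between -0.081 and 0.081 m and distance between probe_tip and spot below 0.008 m and angle between the z axis of probe_grip and the z axis of spot, either way round below 0.14 rad and angle between probe_grip's own z axis and vertical below 0.6 rad and value of joint plunger between 0.002 and 0.008 m and contact force between probe and stand between 0.5 and 10 N and contact force between the fingers and probe above 2 N and linear speed of probe below 0.02 m/s and contact force between probe and holder below 0.05 N and contact force between the fingers and scraper below 0.05 N and height (world z) of scraper_grip between 0.04 and 0.052 m and angle between scraper_grip's own z axis and vertical below 0.12 rad and contact force between scraper and stand below 0.05 N); the arm keeps its last pose, push and grip.
It fails at once if a chip is touched by the fingers, the arm or the probe (contact force between any of the fingers, the arm, probe and chip_1 above 0.3 N or contact force between any of the fingers, the arm, probe and chip_2 above 0.3 N or contact force between any of the fingers, the arm, probe and chip_3 above 0.3 N or contact force between any of the fingers, the arm, probe and chip_4 above 0.3 N).
It fails at once if the probe is pressed hard against the stand (contact force between probe and stand above 15 N).
It fails at once if a bystander (test cassette, dropper bottle, pad pack) is disturbed by more than 20 mm (distance of any of test_strip, dropper_white, gauze_pack from where it was at the start of the episode above 0.02 m).
It also fails if it takes over 61 s, if anything falls off the work surface, if the arm or the gripper's body presses on something with over 40 N, if the wrist force passes 120 N, or if a joint passes its speed limit or range.

## Robot

A 7-joint arm with a two-finger parallel gripper is mounted at the origin on a cart in front of the work surface, level with it; the furniture and walls round the work are solid. World frame = base frame: x ahead of the robot, y to its left, z up, the work surface at z = 0. Lengths are in mm, angles in rad, forces in N, time in s.
With the tool pointing down it reaches from about 425 to 1025 mm from the base axis. Payload 3.6 kg.
Tool frame: the origin (TCP) lies midway between the tips of the shut fingers; the grasp point (between the pads) lies 19 mm behind it; z points along the fingers, y is the direction in which the jaws open and shut (so a half turn about z gives the same grasp; the last joint's range is limited). The gripper opens to 85 mm and grips with 20 to 120 N. Pads are 22 mm wide; open, the fingers measure 114 mm over their backs; the gripper's body (76 mm by 85 mm) begins 54 mm behind the grasp point. The pads swing forward as they close: fully open they stand 13 mm farther back than shut.
Start: joints at [-1.409, 0.591, 0.048, 1.609, -0.033, 0.943, -0.034], TCP at [182.733, 701.597, 201.902] pointing down, gripper open.
Joint ranges: [-2.69, 2.69], [-0.47, 2.24], [-1.27, 1.36], [0.19, 2.51], [-1.53, 4.68], [0.08, 2.07], [-3.09, 3.09]. Speed limits (rad/s): [2.57, 2.57, 3.14, 3.14, 3.14, 3.14, 3.14].

## Interface

Orientations are given as a rotation vector (axis times angle).
In Python, from cell import manip gives the robot as it stands. The module is installed in compiled form; this text tells all that it offers.
- The arm moves only by the tool servo_tool, never from a script. Its argument "deltas" is a list of rows, each a list of 7 numbers: the shift along the tool's x, y, z in cm, then the turn, a rotation vector about the tool's x, y, z in rad, then the finger opening in cm, from 0 to 8.54. A call has 1 to 8 rows; each row shifts and turns the commanded pose from where the row before left it, along the tool's axes as they then stand; what a row does not reach is not made up. A row lasts 1/12 s, in which the tool goes at most 41.7 mm and 7.16 degrees, less where a joint would pass 70% of its speed; a pose out of reach is approached as far as the arm can. A call with a gripper value outside its range is refused whole. The fingers move at their own pace and stop on an object; "newtons" is the grip in N (left out, the last holds). Time passes only in rows, so rows that do not move let the fingers close. It gives the time, the measured TCP pose, the force and the opening at its end, in the units of the state.
- manip.sense(): the state, without advancing time (a new reading comes with each control period).
- manip.read_camera(name): name is "scene" or "top"; returns (picture, depth): 420x560x3 uint8, blue, green, red; 420x560 float32, mm along the optical axis (not along the pixel's ray), 0 where there is no reading.
- manip.camera_info(name): a dict with "fx", "fy", "cx", "cy" (pixels), "rvec" (rotation vector, rad) and "tvec" (3), from world to camera coordinates, as OpenCV has them. Camera axes: x right, y down, z forward; pixel columns grow to the right and rows downward; lengths in mm; the calibration is good to about 2 mm. A picture is of the moment at which its call begins. camera_info takes no time and is no camera call.
- manip.finish_job(): hands the job in, once; it reports no verdict.
The state is a dict: "t": time; "joint_pos": joint angles; "qd": joint speeds; "tau": joint torques, N m; "tool_pos": TCP position; "eef_rot": TCP orientation; "ft_force": force on the tool from outside, world axes, zero at the start; "torque": the same for the moment, N m; "width": finger opening in mm.
Only numpy, scipy, OpenCV 4.12 (cv2) and the standard library are available. Lean on these libraries where they do the work, as an engineer would, in place of code of your own. Each camera call takes 0.05 s, during which the arm holds its last target. There are 200 camera calls.

## Working session

There is one attempt and no reset: what is moved stays moved. The work goes in short steps, Python scripts to look and compute and a tool call to move; the robot and the scene stay as the last step left them, time stands still between calls to the robot, and variables do not carry over. Pictures are saved under pics/ and viewed, about 8 in all and at most 12, crops included, and the job is handed in when it is done.

Besides the shell and the picture viewer there is one more tool, called after "Request:" in YAML: its name, and indented under it one key for each argument. servo_tool: Moves the arm, as the interface text tells. Its arguments: {"type":"object","properties":{"deltas":{"type":"array","items":{"type":"array","items":{"type":"number"}}},"newtons":{"type":"number"}},"required":["deltas"]}

```bash
mkdir -p pics; cat > h.py <<'E'
import numpy as np, cv2
from cell import manip
def grab(n):
    im,d=manip.read_camera(n); np.savez(f'/tmp/{n}.npz',im=im,d=d); return im,d
def load(n):
    z=np.load(f'/tmp/{n}.npz'); return z['im'],z['d']
def cam(n):
    c=manip.camera_info(n); R=cv2.Rodrigues(np.array(c['rvec'],float))[0]; return c,R,np.array(c['tvec'],float).ravel()
def pts(n,d):
    c,R,t=cam(n); v,u=np.mgrid[:d.shape[0],:d.shape[1]]
    P=np.stack([(u-c['cx'])/c['fx']*d,(v-c['cy'])/c['fy']*d,d],-1)
    return (P-t)@R
def ray(n,u,v,z):
    c,R,t=cam(n); o=-R.T@t; r=R.T@np.array([(u-c['cx'])/c['fx'],(v-c['cy'])/c['fy'],1]); return o+r*(z-o[2])/r[2]
def proj(n,p):
    c,R,t=cam(n); q=R@np.array(p,float)+t; return q[0]/q[2]*c['fx']+c['cx'],q[1]/q[2]*c['fy']+c['cy']
E
python3 - <<'E'
from h import *
for n in('scene','top'):
    im,d=grab(n); cv2.imwrite(f'pics/{n}0.png',im); c,R,t=cam(n); print(n,-R.T@t,R[2],c['fx'])
s=manip.sense(); print(s['t'],s['tool_pos'],s['eef_rot'],s['width'],s['ft_force'])
E
```

```text
scene [-180.55735647 -475.40443742 1121.94488237] [ 0.51390258  0.44613115 -0.73271491] 484.9471578612707
top [ 108.34041293 -102.01500366 1646.35811991] [ 0.24907278  0.13608526 -0.95887619] 511.87905387236515
0.1 [182.529775   700.79977646 200.85480156] [-0.39902174 -3.11598802  0.00320863] 85.43211147864142 [ 0.17766617 -0.64064288  0.65645537]
```

View pics/scene0.png

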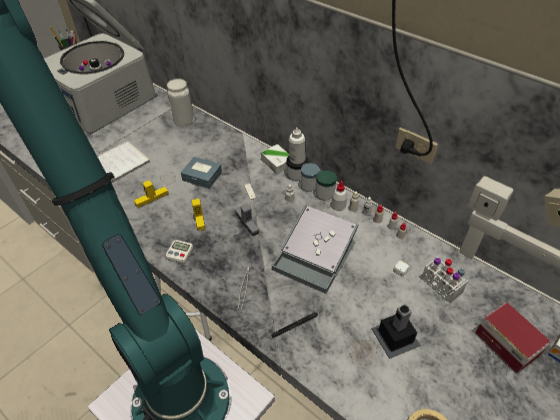

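View pics/top0.png

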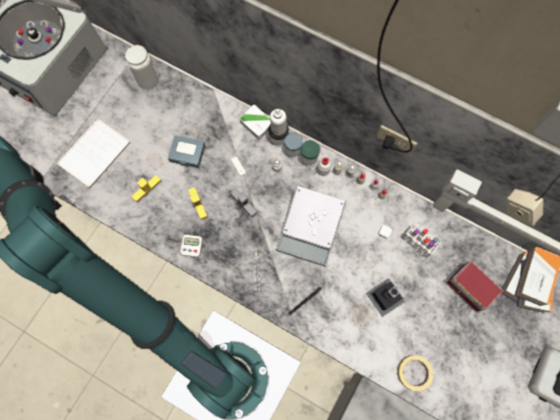

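Top view: stand (312,222), holder and probe (386,295), cassette (238,165), dropper (277,164), pad pack (385,231). There are three scraper shapes: yellow ones at (146,188) and (198,203), and a dark grey one at (244,203). The yellow ones are to be left alone, so grey should be the one. I'll confirm with an enlarged crop and measure.

```bash
python3 - <<'E'
from h import *
im,d=load('top'); a=cv2.resize(im[150:325,220:420],None,fx=4,fy=4,interpolation=cv2.INTER_CUBIC)[:600]
im2,d2=load('scene')
b=cv2.resize(im2[170:300,190:370],(800,578),interpolation=cv2.INTER_CUBIC)
cv2.imwrite('pics/cropT.png',cv2.resize(im[150:270,220:360],(700,600),interpolation=cv2.INTER_CUBIC));cv2.imwrite('pics/cropS.png',b)
for n in('top','scene'):
    im,d=load(n);P=pts(n,d)
    # plane fit of face
    for name,(x,y) in dict(top=dict(face=(312,222),tr=(304,250),scr=(244,203),tops=(240,197),hold=(386,295),btn=(392,290),strip=(238,165),drop=(277,164),gauze=(385,231)),scene=dict(face=(325,228),tr=(300,268),scr=(247,222),tops=(244,207),hold=(395,330),btn=(404,312),strip=(250,191),drop=(290,190),gauze=(401,267)))[n].items():
        print(n,name,P[y,x].round(0),im[y,x])
E
```

```text
top face [542.  21.  52.] [247 247 248]
top tr [460.   1.   1.] [171 175 170]
top scr [490. 246.  45.] [38 36 38]
top tops [493. 260.  76.] [169 171 176]
top hold [ 445. -289.   80.] [57 57 58]
top btn [ 456. -291.  134.] [69 69 71]
top strip [606. 342.   7.] [244 249 249]
top drop [661. 220.  48.] [164 172 178]
top gauze [ 645. -200.   16.] [248 250 250]
scene face [590.  29.  65.] [184 186 194]
scene tr [470.  24.   2.] [119 126 120]
scene scr [490. 246.  22.] [106 109 110]
scene tops [500. 263.  69.] [119 122 122]
scene hold [ 439. -295.   60.] [23 24 23]
scene btn [ 447. -300.  137.] [35 37 38]
scene strip [610. 346.   1.] [207 223 222]
scene drop [663. 219.  44.] [139 151 158]
scene gauze [ 642. -199.   20.] [215 225 222]
```

View pics/cropT.png

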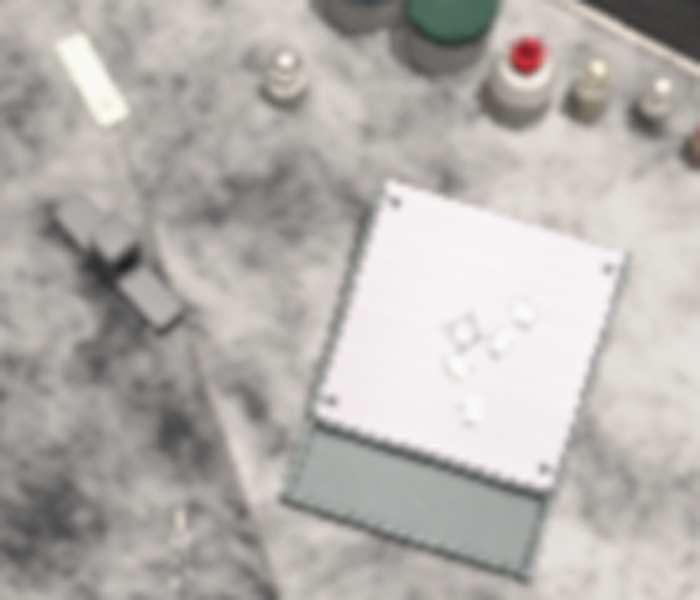

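View pics/cropS.png

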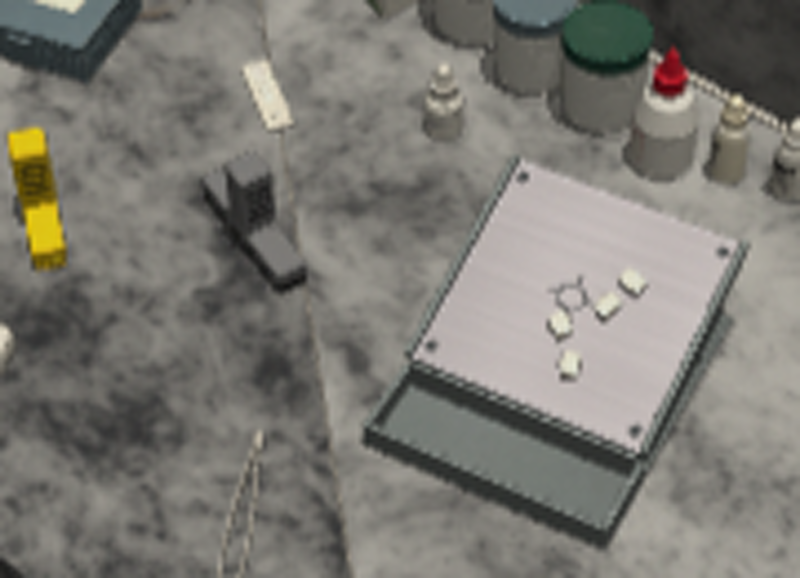

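Both crops confirm it: the grey block at top (244,203) is a post on a bar, unlike the yellow pieces, which are to be left alone. The ring is at cropT (465,332) and cropS (572,297). The chips are at cropT (523,313), (500,343), (458,367) and (470,410).

```bash
python3 - <<'E'
from h import *
from scipy.optimize import least_squares
T=lambda u,v:('top',u/5+220-.4,v/5+150-.4); S=lambda u,v:('scene',u*180/800+190-.4,v*130/578+170-.4)
w=80
mod=[(T(388,183),95,1,73),(T(628,255),95,-1,73),(T(283,500),-113,1,22),(T(525,578),-113,-1,22),
(S(520,158),95,1,73),(S(747,243),95,-1,73),(S(365,432),-115,1,22),(S(603,545),-115,-1,22)]
def W(q,p):
    c,s=np.cos(q[2]),np.sin(q[2]); return np.array([q[0]+c*p[0]-s*p[1],q[1]+s*p[0]+c*p[1],p[2]])
def res(q): return np.concatenate([np.subtract(proj(m[0][0],W(q,(m[1],m[2]*q[3],m[3]))),m[0][1:]) for m in mod])
r=least_squares(res,[540,20,0.05,80]); q=r.x; print('stand',q, r.fun.round(1))
c,s=np.cos(q[2]),np.sin(q[2])
def inface(n,u,v,h):
    C,R,t=cam(n); o=-R.T@t; d=R.T@np.array([(u-C['cx'])/C['fx'],(v-C['cy'])/C['fy'],1])
    Rz=np.array([[c,s,0],[-s,c,0],[0,0,1]]); o=Rz@(o-[q[0],q[1],0]); d=Rz@d
    nn=np.array([-np.sin(np.pi/12),0,np.cos(np.pi/12)]); p0=np.array([-60,0,30.])+nn*h
    P=o+d*((p0-o)@nn)/(d@nn); return (P[0]+60)/np.cos(np.pi/12),P[1]
print('spot',inface(*T(465,332),0),inface(*S(572,297),0))
for a,b in zip([(523,313),(500,343),(458,367),(470,410)],[(633,283),(608,304),(560,324),(569,364)]): print(np.round(inface(*T(*a),5),1),np.round(inface(*S(*b),5),1))
for n in('top','scene'):
    im,d=load(n);P=pts(n,d)
    def sel(x,y,r,z0,z1): return P[(abs(P[...,0]-x)<r)&(abs(P[...,1]-y)<r)&(P[...,2]>z0)&(P[...,2]<z1)]
    for nm,a in dict(post=(500,258,60,66,80),bar=(495,258,75,10,24),body=(450,-295,45,128,136),bodyall=(450,-295,45,75,140),hold=(450,-295,60,50,60)).items():
        k=sel(*a); 
        if len(k)>5: print(n,nm,len(k),np.median(k,0).round(1),[np.round(z,1) for z in cv2.minAreaRect(k[:,:2].astype(np.float32))])
E
```

```text
stand [5.40889320e+02 2.04460519e+01 1.99910319e-01 8.21614622e+01] [-0.3  0.1  0.1  0.9  0.4 -0.6  0.5 -0.3 -0.5  1.  -0.3  1.4  0.2 -0.
 -0.1 -2.1]
spot (np.float64(84.30137578975142), np.float64(4.024360704555967)) (np.float64(85.26130911782852), np.float64(5.978568443601034))
[105.9 -28. ] [106.6 -27. ]
[ 82.9 -19.7] [ 86.6 -18.7]
[59.9  1.3] [61.4  3.3]
[ 35.8 -14.5] [ 38.4 -14. ]
top post 58 [498.9 254.4  72.5] [array([498.8, 254.7]), array([25.2, 25.3]), np.float64(70.2)]
top bar 148 [495.  238.2  18.5] [array([489.8, 248.1]), array([143.9, 130.9]), np.float64(8.2)]
top body 39 [ 454.6 -296.1  132.5] [array([ 454.8, -297.2]), array([24.2, 25.8]), np.float64(72.9)]
top bodyall 107 [ 448.3 -295.1  128.7] [array([ 454.8, -297.5]), array([25.8, 27.1]), np.float64(69.6)]
top hold 238 [ 447.6 -291.7   56.3] [array([ 455.5, -297.7]), array([63.3, 65.5]), np.float64(62.2)]
scene post 57 [498.3 255.1  70.9] [array([498.4, 256.1]), array([28.2, 25.4]), np.float64(74.9)]
scene bar 157 [490.6 236.4  18.3] [array([498. , 255.3]), array([111.1,  24.6]), np.float64(72.5)]
scene body 74 [ 450.2 -296.9  131.9] [array([ 454.5, -295.8]), array([25.1, 25.7]), np.float64(74.0)]
scene bodyall 276 [ 447.4 -298.8  117.5] [array([ 453.8, -296.6]), array([26.7, 26.9]), np.float64(71.0)]
scene hold 436 [ 443.9 -304.1   55.4] [array([ 455.2, -295.7]), array([68. , 65.7]), np.float64(62.2)]
```

```bash
cat >> h.py <<'E'
from scipy.spatial.transform import Rotation as Ro
ST=np.array([542.5,20.5]); YAW=0.2
def down(hd): # tool down with jaw (y) heading hd deg
    a=np.radians(hd); y=np.array([np.cos(a),np.sin(a),0]); z=np.array([0,0,-1.]); return np.stack([np.cross(y,z),y,z],1)
def plateR(): # tool z against the face normal, y along stand y
    Y=np.array([-np.sin(YAW),np.cos(YAW),0]); X=np.array([np.cos(YAW),np.sin(YAW),0])
    n=-np.sin(np.pi/12)*X+np.cos(np.pi/12)*np.array([0,0,1]); return np.stack([np.cross(Y,-n),Y,-n],1)
def face(s,y,h): # world point s up the slope, y across, h off the face
    c,k=np.cos(np.pi/12),np.sin(np.pi/12); x=-60+s*c-h*k; z=30+s*k+h*c
    return np.array([ST[0]+np.cos(YAW)*x-np.sin(YAW)*y,ST[1]+np.sin(YAW)*x+np.cos(YAW)*y,z])
def plan(p,R,n,p0=None,R0=None):
    if p0 is None:
        s=manip.sense(); p0=np.array(s['tool_pos']); R0=Ro.from_rotvec(s['eef_rot']).as_matrix()
    w=Ro.from_matrix(R0.T@R).as_rotvec()/n; r=Ro.from_rotvec(w).as_matrix()
    A=sum(np.linalg.matrix_power(r,k) for k in range(n)); v=np.linalg.solve(A,R0.T@(np.array(p)-p0))
    print(n,'rows of',(v/10).round(3),w.round(4)); return np.array(p),R
E
python3 - <<'E'
from h import *
p,R=plan([498.5,255.2,130],down(72.5),16)
plan([498.5,255.2,31],R,8,p,R)
E
```

```text
16 rows of [-2.665 -2.135  0.445] [-0.0001  0.      0.0032]
8 rows of [0.    0.    1.238] [0. 0. 0.]
```

Request:
servo_tool:
  deltas:
    - [-2.665, -2.135, 0.445, 0, 0, 0.0032, 8.54]
    - [-2.665, -2.135, 0.445, 0, 0, 0.0032, 8.54]
    - [-2.665, -2.135, 0.445, 0, 0, 0.0032, 8.54]
    - [-2.665, -2.135, 0.445, 0, 0, 0.0032, 8.54]
    - [-2.665, -2.135, 0.445, 0, 0, 0.0032, 8.54]
    - [-2.665, -2.135, 0.445, 0, 0, 0.0032, 8.54]
    - [-2.665, -2.135, 0.445, 0, 0, 0.0032, 8.54]
    - [-2.665, -2.135, 0.445, 0, 0, 0.0032, 8.54]

```text
t: 0.77
tool_pos: [344.1, 479.0, 165.8]
eef_rot: [-0.439, -3.111, 0.001]
ft_force: [0.4, -0.2, 0.1]
width: 85.6
```

Request:
servo_tool:
  deltas:
    - [-2.665, -2.135, 0.445, 0, 0, 0.0032, 8.54]
    - [-2.665, -2.135, 0.445, 0, 0, 0.0032, 8.54]
    - [-2.665, -2.135, 0.445, 0, 0, 0.0032, 8.54]
    - [-2.665, -2.135, 0.445, 0, 0, 0.0032, 8.54]
    - [-2.665, -2.135, 0.445, 0, 0, 0.0032, 8.54]
    - [-2.665, -2.135, 0.445, 0, 0, 0.0032, 8.54]
    - [-2.665, -2.135, 0.445, 0, 0, 0.0032, 8.54]
    - [-2.665, -2.135, 0.445, 0, 0, 0.0032, 8.54]

```text
t: 1.43
tool_pos: [499.1, 254.3, 130.3]
eef_rot: [-0.479, -3.105, 0.001]
ft_force: [0.3, 0.4, 0.3]
width: 85.3
```

Request:
servo_tool:
  deltas:
    - [0, 0, 0, 0, 0, 0, 8.54]
    - [0, 0, 0, 0, 0, 0, 8.54]

```text
t: 1.6
tool_pos: [499.7, 252.8, 130.2]
eef_rot: [-0.488, -3.103, 0.003]
ft_force: [-0.8, 0.8, 0.5]
width: 85.6
```

```bash
python3 - <<'E'
from h import *
p,R=plan([498.5,255.2,31],down(72.5),8)
s=manip.sense();print(s['tool_pos'],s['joint_pos'])
im,d=grab('top'); cv2.imwrite('pics/t1.png',cv2.resize(im[150:270,190:330],(700,600),interpolation=cv2.INTER_CUBIC))
E
```

```text
8 rows of [0.024 0.026 1.24 ] [-0.0002 -0.     -0.0008]
[499.71477436 252.7562267  130.18967223] [-0.59628237  0.48360327  0.06271272  2.04313144 -0.04836581  0.61753072
  0.75763573]
```

Request:
servo_tool:
  deltas:
    - [0.03, 0.03, 1.24, 0, 0, 0, 8.54]
    - [0.03, 0.03, 1.24, 0, 0, 0, 8.54]
    - [0.03, 0.03, 1.24, 0, 0, 0, 8.54]
    - [0.03, 0.03, 1.24, 0, 0, 0, 8.54]
    - [0.02, 0.02, 1.24, 0, 0, 0, 8.54]
    - [0.02, 0.02, 1.24, 0, 0, 0, 8.54]
    - [0.02, 0.02, 1.24, 0, 0, 0, 8.54]
    - [0, 0.02, 1.24, 0, 0, 0, 8.54]

```text
t: 2.32
tool_pos: [496.3, 260.9, 31.0]
eef_rot: [-0.473, -3.105, -0.002]
ft_force: [-0.2, 0.5, -0.2]
width: 85.3
```

Request:
servo_tool:
  deltas:
    - [0, 0, 0, 0, 0, 0, 8.54]
    - [0, 0, 0, 0, 0, 0, 1]
    - [0, 0, 0, 0, 0, 0, 1]
    - [0, 0, 0, 0, 0, 0, 1]
    - [0, 0, 0, 0, 0, 0, 1]
    - [0, 0, 0, 0, 0, 0, 1]
    - [0, 0, 0, 0, 0, 0, 1]
    - [0, 0, 0, 0, 0, 0, 1]
  newtons: 60

```text
t: 2.98
tool_pos: [498.2, 258.5, 32.4]
eef_rot: [0.479, 3.104, 0.001]
ft_force: [-0.7, -0.8, 5.8]
width: 24.3
```

```bash
python3 - <<'E'
from h import *
s=manip.sense();print(s['tool_pos'],s['eef_rot'],s['width'],s['ft_force'])
E
```

```text
[498.20891412 258.46053297  32.38988024] [4.79128109e-01 3.10362392e+00 1.32651028e-03] 24.262825354643446 [-0.71090585 -0.76454521  5.80271828]
```

```bash
python3 - <<'E'
from h import *
s=manip.sense();p0=np.array(s['tool_pos']);R0=down(72.5)
p1,_=plan(p0+[0,0,104],R0,4,p0,R0)
p2,R=plan(face(137,-12,32+40),plateR(),12,p1,R0); print(p2)
plan(face(137,-12,32+8),R,4,p2,R)
E
```

```text
4 rows of [ 0.   0.  -2.6] [0. 0. 0.]
12 rows of [-0.979 -1.946  0.108] [-0.0055 -0.0213 -0.0419]
[597.51053661  19.40712169 135.00486867]
4 rows of [ 0.  -0.   0.8] [0. 0. 0.]
```

Request:
servo_tool:
  deltas:
    - [0, 0, -2.6, 0, 0, 0, 1]
    - [0, 0, -2.6, 0, 0, 0, 1]
    - [0, 0, -2.6, 0, 0, 0, 1]
    - [0, 0, -2.6, 0, 0, 0, 1]
    - [-0.979, -1.946, 0.108, -0.0055, -0.0213, -0.0419, 1]
    - [-0.979, -1.946, 0.108, -0.0055, -0.0213, -0.0419, 1]
    - [-0.979, -1.946, 0.108, -0.0055, -0.0213, -0.0419, 1]
    - [-0.979, -1.946, 0.108, -0.0055, -0.0213, -0.0419, 1]

```text
t: 3.65
tool_pos: [516.2, 172.5, 131.9]
eef_rot: [0.207, 3.047, 0.013]
ft_force: [0.1, -1.2, -1.3]
width: 24.0
```

Request:
servo_tool:
  deltas:
    - [-0.979, -1.946, 0.108, -0.0055, -0.0213, -0.0419, 1]
    - [-0.979, -1.946, 0.108, -0.0055, -0.0213, -0.0419, 1]
    - [-0.979, -1.946, 0.108, -0.0055, -0.0213, -0.0419, 1]
    - [-0.979, -1.946, 0.108, -0.0055, -0.0213, -0.0419, 1]
    - [-0.979, -1.946, 0.108, -0.0055, -0.0213, -0.0419, 1]
    - [-0.979, -1.946, 0.108, -0.0055, -0.0213, -0.0419, 1]
    - [-0.979, -1.946, 0.108, -0.0055, -0.0213, -0.0419, 1]
    - [-0.979, -1.946, 0.108, -0.0055, -0.0213, -0.0419, 1]

```text
t: 4.32
tool_pos: [595.9, 18.1, 133.6]
eef_rot: [-0.29, 2.868, 0.037]
ft_force: [0.1, 0.1, -1.7]
width: 24.0
```

Request:
servo_tool:
  deltas:
    - [0, 0, 0, 0, 0, 0, 1]
    - [0, 0, 0, 0, 0, 0, 1]
    - [0, 0, 0, 0, 0, 0, 1]

```text
t: 4.57
tool_pos: [595.8, 19.5, 133.7]
eef_rot: [-0.287, 2.869, 0.038]
ft_force: [-0.1, 0.0, -0.5]
width: 24.3
```

```bash
python3 - <<'E'
from h import *
s=manip.sense();print(s['tool_pos'],s['eef_rot'],s['width'],s['ft_force'])
plan(face(137,-12,32+8),plateR(),4)
im,d=grab('scene'); cv2.imwrite('pics/s2.png',cv2.resize(im[150:300,210:390],(720,600),interpolation=cv2.INTER_CUBIC))
E
```

```text
[595.80607457  19.45638848 133.71482652] [-0.28654486  2.86876093  0.03817204] 24.28529560082094 [-0.06365467  0.0308076  -0.50808893]
4 rows of [-0.05 -0.01  0.78] [ 0.0001 -0.0005 -0.0002]
```

View pics/s2.png

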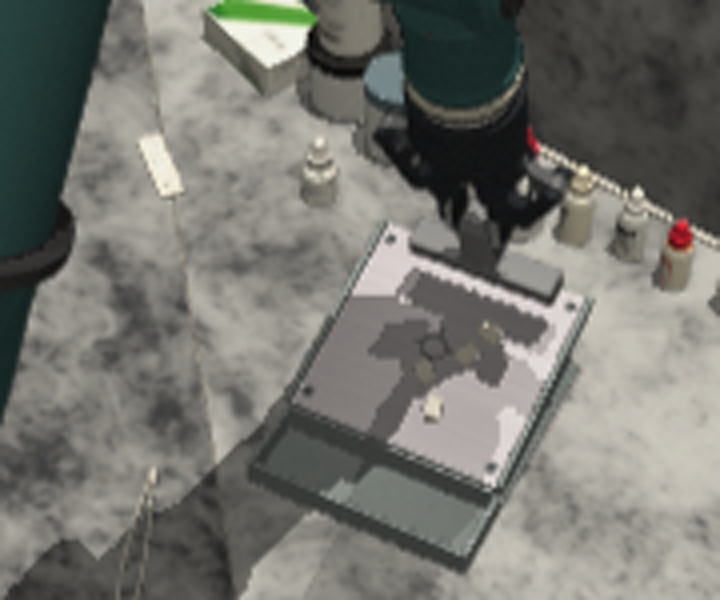

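The scraper is held level with the stand above the top of the plate. The chips at (490,333), (467,353), (424,372) and (432,407) are all downhill of it and within its width. Lowering it to contact.

Request:
servo_tool:
  deltas:
    - [-0.05, 0, 0.8, 0, 0, 0, 1]
    - [-0.05, 0, 0.8, 0, 0, 0, 1]
    - [-0.05, 0, 0.8, 0, 0, 0, 1]
    - [-0.05, 0, 0.8, 0, 0, 0, 1]
    - [0, 0, 0.2, 0, 0, 0, 1]
    - [0, 0, 0, 0, 0, 0, 1]

```text
t: 5.12
tool_pos: [606.7, 21.8, 100.4]
eef_rot: [-0.288, 2.869, 0.038]
ft_force: [-0.2, -0.9, -1.6]
width: 24.1
```

Request:
servo_tool:
  deltas:
    - [0, 0, 0.2, 0, 0, 0, 1]
    - [0, 0, 0, 0, 0, 0, 1]

```text
t: 5.28
tool_pos: [607.7, 21.5, 99.7]
eef_rot: [-0.287, 2.867, 0.038]
ft_force: [0.6, 1.3, -2.1]
width: 23.9
```

Request:
servo_tool:
  deltas:
    - [0, 0, 0.15, 0, 0, 0, 1]
    - [0, 0, 0, 0, 0, 0, 1]

```text
t: 5.45
tool_pos: [608.2, 21.5, 98.5]
eef_rot: [-0.287, 2.867, 0.038]
ft_force: [-0.0, -0.3, -2.3]
width: 24.6
```

Request:
servo_tool:
  deltas:
    - [0, 0, 0.12, 0, 0, 0, 1]
    - [0, 0, 0, 0, 0, 0, 1]

```text
t: 5.62
tool_pos: [608.4, 21.6, 97.3]
eef_rot: [-0.287, 2.867, 0.038]
ft_force: [-0.1, -0.2, -1.8]
width: 24.5
```

Request:
servo_tool:
  deltas:
    - [0, 0, 0.12, 0, 0, 0, 1]
    - [0, 0, 0, 0, 0, 0, 1]

```text
t: 5.78
tool_pos: [608.7, 21.7, 96.0]
eef_rot: [-0.287, 2.867, 0.038]
ft_force: [-1.2, 0.5, -1.7]
width: 24.0
```

Request:
servo_tool:
  deltas:
    - [0, 0, 0.12, 0, 0, 0, 1]
    - [0, 0, 0, 0, 0, 0, 1]

```text
t: 5.95
tool_pos: [608.8, 21.5, 95.8]
eef_rot: [-0.287, 2.867, 0.037]
ft_force: [-3.2, -0.2, 7.5]
width: 24.2
```

Request:
servo_tool:
  deltas:
    - [0, 0, 0.1, 0, 0, 0, 1]
    - [0, 0, 0, 0, 0, 0, 1]

```text
t: 6.12
tool_pos: [608.8, 21.5, 95.8]
eef_rot: [-0.287, 2.867, 0.037]
ft_force: [-7.4, -1.4, 15.0]
width: 24.4
```

Request:
servo_tool:
  deltas:
    - [0, 0, -0.08, 0, 0, 0, 1]
    - [0.8, 0, 0, 0, 0, 0, 1]
    - [0.8, 0, 0, 0, 0, 0, 1]
    - [0.8, 0, 0, 0, 0, 0, 1]
    - [0.8, 0, 0, 0, 0, 0, 1]
    - [0.8, 0, 0, 0, 0, 0, 1]
    - [0.8, 0, 0, 0, 0, 0, 1]
    - [0.8, 0, 0, 0, 0, 0, 1]

```text
t: 6.78
tool_pos: [560.9, 12.0, 82.8]
eef_rot: [-0.287, 2.856, 0.039]
ft_force: [-0.2, 0.6, 15.9]
width: 24.1
```

```bash
python3 - <<'E'
from h import *
s=manip.sense();print(s['tool_pos'],s['ft_force'],s['width']); R=plateR(); o=face(0,-12,31); print('from s=0 in tool axes',R.T@(np.array(s['tool_pos'])-o))
im,d=grab('scene'); cv2.imwrite('pics/s3.png',cv2.resize(im[150:300,210:390],(720,600),interpolation=cv2.INTER_CUBIC))
E
```

```text
[560.86134366  11.9986474   82.80749467] [-0.24661237  0.57693787 15.91765376] 24.06789975781134
from s=0 in tool axes [-8.73738897e+01  2.02725882e-02 -2.58578201e-01]
```

View pics/s3.png

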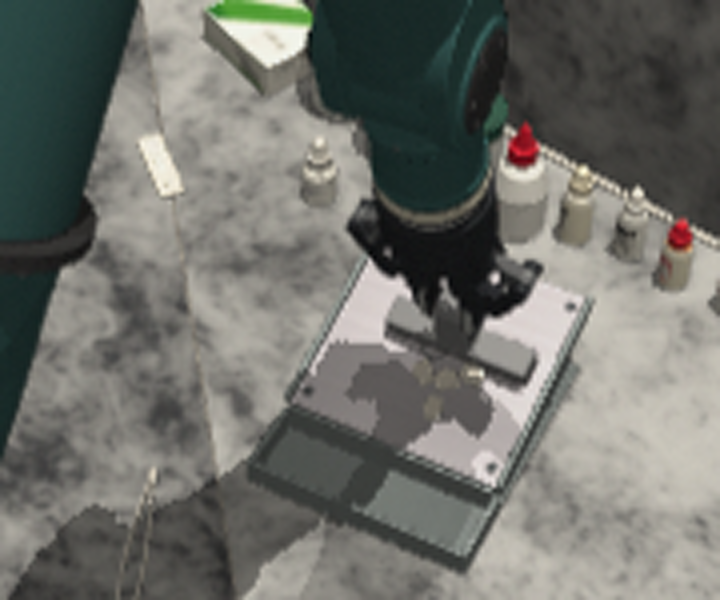

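The four chips now bunch ahead of the bar at around (420-475,375-405), all within its width. Pushing on.

Request:
servo_tool:
  deltas:
    - [0.8, 0, -0.05, 0, 0, 0, 1]
    - [0.8, 0, 0, 0, 0, 0, 1]
    - [0.8, 0, 0, 0, 0, 0, 1]
    - [0.8, 0, 0, 0, 0, 0, 1]
    - [0.8, 0, 0, 0, 0, 0, 1]
    - [0.7, 0, 0, 0, 0, 0, 1]
    - [0.7, 0, 0, 0, 0, 0, 1]
    - [0.6, 0, 0, 0, 0, 0, 1]

```text
t: 7.5
tool_pos: [503.6, 0.0, 67.3]
eef_rot: [-0.288, 2.876, 0.037]
ft_force: [-0.5, 0.1, -2.2]
width: 24.1
```

Request:
servo_tool:
  deltas:
    - [0.6, 0, 0, 0, 0, 0, 1]
    - [0.6, 0, 0, 0, 0, 0, 1]
    - [0.5, 0, 0, 0, 0, 0, 1]
    - [0.5, 0, 0, 0, 0, 0, 1]
    - [0.4, 0, 0, 0, 0, 0, 1]
    - [0, 0, 0, 0, 0, 0, 1]
    - [0, 0, 0, 0, 0, 0, 1]

```text
t: 8.08
tool_pos: [479.7, -4.9, 61.0]
eef_rot: [-0.288, 2.875, 0.038]
ft_force: [0.4, -0.1, -1.8]
width: 23.8
```

```bash
python3 - <<'E'
from h import *
s=manip.sense();print(s['tool_pos'],s['ft_force'],s['width']); R=plateR(); o=face(0,-12,31); print('from s=0 in tool axes',R.T@(np.array(s['tool_pos'])-o))
im,d=grab('scene'); im2,d=grab('top');cv2.imwrite('pics/s4.png',np.hstack([cv2.resize(im[200:300,240:330],(400,444),interpolation=cv2.INTER_CUBIC),cv2.resize(im2[180:280,270:360],(400,444),interpolation=cv2.INTER_CUBIC)]))
E
```

```text
[479.71716944  -4.8543357   61.04759045] [ 0.37454258 -0.05670644 -1.78033175] 23.804556012704687
from s=0 in tool axes [-1.69104054 -0.37591409 -0.6897179 ]
```

View pics/s4.png

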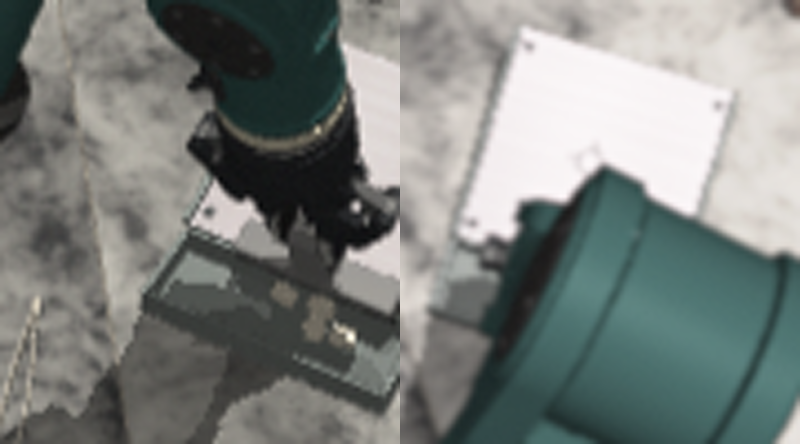

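Four chips lie in the trough, at left panel (283,292), (318,308), (312,330) and (345,335). Carrying the scraper back.

```bash
python3 - <<'E'
from h import *
s=manip.sense();p0=np.array(s['tool_pos']);R0=plateR()
p1,_=plan(p0-R0[:,2]*90,R0,4,p0,R0)
R=down(72.5); p2,_=plan([498.5,257,100],R,12,p1,R0); print(p1)
plan([498.5,257,36],R,4,p2,R)
E
```

```text
4 rows of [ 0.    0.   -2.25] [0. 0. 0.]
12 rows of [-0.205  2.243  0.463] [0.0055 0.0213 0.0419]
[458.25747732  -9.24745904 148.45429789]
4 rows of [0.  0.  1.6] [0. 0. 0.]
```

Request:
servo_tool:
  deltas:
    - [0, 0, -2.25, 0, 0, 0, 1]
    - [0, 0, -2.25, 0, 0, 0, 1]
    - [0, 0, -2.25, 0, 0, 0, 1]
    - [0, 0, -2.25, 0, 0, 0, 1]
    - [-0.205, 2.243, 0.463, 0.0055, 0.0213, 0.0419, 1]
    - [-0.205, 2.243, 0.463, 0.0055, 0.0213, 0.0419, 1]
    - [-0.205, 2.243, 0.463, 0.0055, 0.0213, 0.0419, 1]
    - [-0.205, 2.243, 0.463, 0.0055, 0.0213, 0.0419, 1]

```text
t: 8.85
tool_pos: [467.8, 80.2, 99.0]
eef_rot: [-0.035, 2.975, 0.012]
ft_force: [-0.3, -0.4, -1.7]
width: 24.2
```

Request:
servo_tool:
  deltas:
    - [-0.205, 2.243, 0.463, 0.0055, 0.0213, 0.0419, 1]
    - [-0.205, 2.243, 0.463, 0.0055, 0.0213, 0.0419, 1]
    - [-0.205, 2.243, 0.463, 0.0055, 0.0213, 0.0419, 1]
    - [-0.205, 2.243, 0.463, 0.0055, 0.0213, 0.0419, 1]
    - [-0.205, 2.243, 0.463, 0.0055, 0.0213, 0.0419, 1]
    - [-0.205, 2.243, 0.463, 0.0055, 0.0213, 0.0419, 1]
    - [-0.205, 2.243, 0.463, 0.0055, 0.0213, 0.0419, 1]
    - [-0.205, 2.243, 0.463, 0.0055, 0.0213, 0.0419, 1]

```text
t: 9.52
tool_pos: [508.1, 257.3, 63.7]
eef_rot: [-0.483, -3.097, 0.016]
ft_force: [-0.2, 0.1, -1.9]
width: 24.0
```

Request:
servo_tool:
  deltas:
    - [0, 0, 0, 0, 0, 0, 1]
    - [0, 0, 0, 0, 0, 0, 1]

```text
t: 9.68
tool_pos: [508.8, 257.7, 63.7]
eef_rot: [-0.478, -3.099, 0.014]
ft_force: [-0.2, -1.0, -1.7]
width: 24.1
```

```bash
python3 - <<'E'
from h import *
s=manip.sense();print(s['tool_pos'],s['ft_force'],s['width']); plan([498.5,257,35],down(72.5),5)
E
```

```text
[508.76068006 257.69193152  63.74403259] [-0.17688301 -1.03467588 -1.66746597] 24.10451913630605
5 rows of [ 0.19  -0.072  0.576] [-0.0019 -0.0009 -0.0002]
```

Request:
servo_tool:
  deltas:
    - [0.19, -0.07, 0.576, -0.0019, -0.0009, 0, 1]
    - [0.19, -0.07, 0.576, -0.0019, -0.0009, 0, 1]
    - [0.19, -0.07, 0.576, -0.0019, -0.0009, 0, 1]
    - [0.19, -0.07, 0.576, -0.0019, -0.0009, 0, 1]
    - [0.19, -0.07, 0.576, -0.0019, -0.0009, 0, 1]
    - [0, 0, 0, 0, 0, 0, 1]

```text
t: 10.18
tool_pos: [496.2, 254.0, 34.1]
eef_rot: [-0.481, -3.102, 0.005]
ft_force: [0.8, 0.4, -2.0]
width: 24.1
```

Request:
servo_tool:
  deltas:
    - [0, 0, 0.15, 0, 0, 0, 1]
    - [0, 0, 0, 0, 0, 0, 1]

```text
t: 10.35
tool_pos: [498.0, 255.3, 33.8]
eef_rot: [-0.482, -3.104, 0.001]
ft_force: [-0.2, 0.2, 0.4]
width: 24.2
```

Request:
servo_tool:
  deltas:
    - [0, 0, 0.12, 0, 0, 0, 1]
    - [0, 0, 0, 0, 0, 0, 1]

```text
t: 10.52
tool_pos: [498.3, 255.4, 32.8]
eef_rot: [0.482, 3.104, -0.001]
ft_force: [0.9, 0.7, -1.6]
width: 23.9
```

Request:
servo_tool:
  deltas:
    - [0, 0, 0.12, 0, 0, 0, 1]
    - [0, 0, 0, 0, 0, 0, 1]

```text
t: 10.68
tool_pos: [498.4, 255.3, 32.4]
eef_rot: [0.482, 3.103, -0.002]
ft_force: [-2.2, -2.5, 5.0]
width: 24.2
```

Request:
servo_tool:
  deltas:
    - [0, 0, 0.1, 0, 0, 0, 1]
    - [0, 0, 0, 0, 0, 0, 1]

```text
t: 10.85
tool_pos: [498.4, 255.3, 32.4]
eef_rot: [0.482, 3.103, -0.003]
ft_force: [-2.1, -2.7, 13.5]
width: 24.4
```

Request:
servo_tool:
  deltas:
    - [0, 0, -0.1, 0, 0, 0, 8.54]
    - [0, 0, 0, 0, 0, 0, 8.54]
    - [0, 0, 0, 0, 0, 0, 8.54]
    - [0, 0, 0, 0, 0, 0, 8.54]
    - [0, 0, 0, 0, 0, 0, 8.54]
    - [0, 0, -2, 0, 0, 0, 8.54]
    - [0, 0, -2, 0, 0, 0, 8.54]
    - [0, 0, -2, 0, 0, 0, 8.54]

```text
t: 11.52
tool_pos: [497.5, 255.1, 91.6]
eef_rot: [-0.481, -3.103, 0.003]
ft_force: [0.7, 0.7, 1.3]
width: 85.4
```

Request:
servo_tool:
  deltas:
    - [0, 0, -2.5, 0, 0, 0, 8.54]
    - [0, 0, -2.5, 0, 0, 0, 8.54]
    - [0, 0, -2.5, 0, 0, 0, 8.54]
    - [0, 0, -2.5, 0, 0, 0, 8.54]
    - [0, 0, 0, 0, 0, 0, 8.54]

```text
t: 11.93
tool_pos: [500.5, 257.9, 196.1]
eef_rot: [0.481, 3.098, 0.007]
ft_force: [0.7, 0.5, 0.5]
width: 85.4
```

```bash
python3 - <<'E'
from h import *
s=manip.sense();print(s['tool_pos'],s['ft_force'],s['width']); R=down(72)
p,_=plan([454.6,-296.7,185],R,18)
plan([454.6,-296.7,76],R,8,p,R)
im,d=grab('scene');P=pts('scene',d)
k=P[(abs(P[...,0]-498)<60)&(abs(P[...,1]-257)<60)&(P[...,2]>10)&(P[...,2]<80)];kk=k[k[:,2]>66]
print(len(k),len(kk),kk.mean(0),cv2.minAreaRect(k[:,:2].astype(np.float32)))
E
```

```text
[500.54837038 257.89704346 196.05744922] [0.67318946 0.51573455 0.504963  ] 85.37094362155399
18 rows of [-0.7   -3.012  0.055] [0.0003 0.0003 0.0003]
8 rows of [0.    0.    1.362] [0. 0. 0.]
315 60 [498.17655489 251.81655636  71.37905077] ((499.26123046875, 253.92066955566406), (113.22611999511719, 27.200393676757812), 70.99441528320312)
```

Scraper stands upright where it was put (post top at z 71, 113 x 27 footprint). On to the probe.

Request:
servo_tool:
  deltas:
    - [-0.7, -3.012, 0.055, 0, 0, 0, 8.54]
    - [-0.7, -3.012, 0.055, 0, 0, 0, 8.54]
    - [-0.7, -3.012, 0.055, 0, 0, 0, 8.54]
    - [-0.7, -3.012, 0.055, 0, 0, 0, 8.54]
    - [-0.7, -3.012, 0.055, 0, 0, 0, 8.54]
    - [-0.7, -3.012, 0.055, 0, 0, 0, 8.54]
    - [-0.7, -3.012, 0.055, 0, 0, 0, 8.54]
    - [-0.7, -3.012, 0.055, 0, 0, 0, 8.54]

```text
t: 12.65
tool_pos: [477.0, 7.1, 186.2]
eef_rot: [-0.481, -3.102, 0.002]
ft_force: [0.5, -0.3, 0.4]
width: 85.0
```

Request:
servo_tool:
  deltas:
    - [-0.7, -3.012, 0.055, 0, 0, 0, 8.54]
    - [-0.7, -3.012, 0.055, 0, 0, 0, 8.54]
    - [-0.7, -3.012, 0.055, 0, 0, 0, 8.54]
    - [-0.7, -3.012, 0.055, 0, 0, 0, 8.54]
    - [-0.7, -3.012, 0.055, 0, 0, 0, 8.54]
    - [-0.7, -3.012, 0.055, 0, 0, 0, 8.54]
    - [-0.7, -3.012, 0.055, 0, 0, 0, 8.54]
    - [-0.7, -3.012, 0.055, 0, 0, 0, 8.54]

```text
t: 13.32
tool_pos: [457.2, -239.1, 181.9]
eef_rot: [-0.482, -3.102, 0.001]
ft_force: [-0.5, 0.6, 0.6]
width: 85.5
```

Request:
servo_tool:
  deltas:
    - [-0.7, -3.012, 0.055, 0, 0, 0, 8.54]
    - [-0.7, -3.012, 0.055, 0, 0, 0, 8.54]
    - [0, 0, 0, 0, 0, 0, 8.54]
    - [0, 0, 0, 0, 0, 0, 8.54]
    - [0, 0, 0, 0, 0, 0, 8.54]

```text
t: 13.73
tool_pos: [453.0, -298.5, 181.1]
eef_rot: [-0.482, -3.103, -0.001]
ft_force: [0.2, 0.5, -0.0]
width: 85.5
```

```bash
python3 - <<'E'
from h import *
s=manip.sense();print(s['tool_pos'],s['eef_rot'],s['joint_pos'],s['ft_force']); R=down(72)
plan([454.6,-296.7,76],R,8)
im,d=grab('top'); cv2.imwrite('pics/t5.png',np.hstack([cv2.resize(im[170:270,260:350],(400,444),interpolation=cv2.INTER_CUBIC),cv2.resize(im[150:250,220:310],(400,444),interpolation=cv2.INTER_CUBIC)]))
im,d=grab('scene'); cv2.imwrite('pics/s5.png',cv2.resize(im[195:295,265:365],(600,600),interpolation=cv2.INTER_CUBIC))
E
```

```text
[ 452.96598532 -298.54586493  181.09971226] [-4.81634215e-01 -3.10258728e+00 -7.82765966e-04] [ 1.01201013  0.46808047 -0.68731276  2.01705751  0.41140234  0.79754533
  1.3461916 ] [ 0.17067478  0.46877039 -0.03270173]
8 rows of [-0.014  0.028  1.314] [ 0.     -0.0002  0.0008]
```

View pics/s5.png

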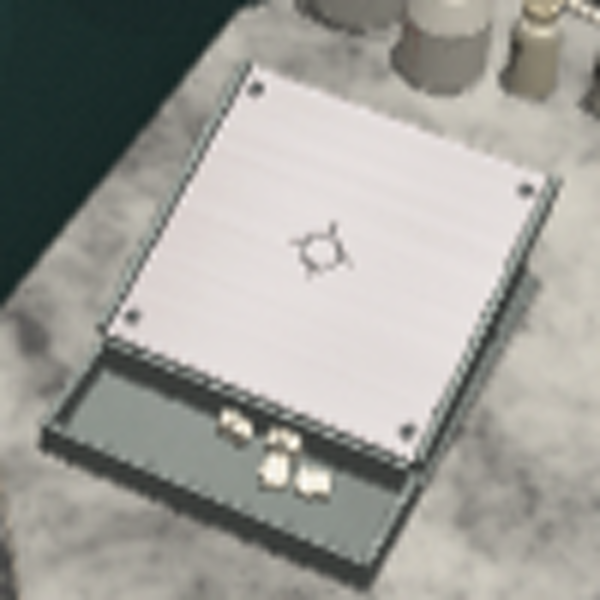

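View pics/t5.png

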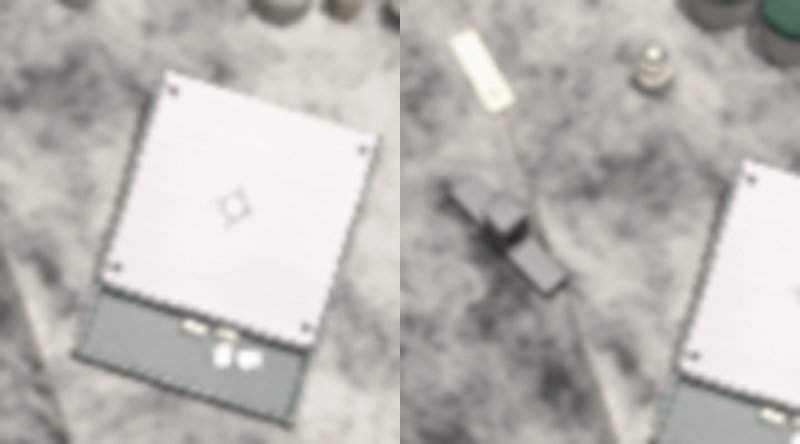

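All four chips are in the trough: s5 (235,424), (283,436), (276,468), (313,478). The scraper is upright at right panel (507,240). The ring is at s5 (321,252) and t5 (233,207), so I'll triangulate it and check the chip heights.

```bash
python3 - <<'E'
from h import *
def lin(n,u,v):
    C,R,t=cam(n); o=-R.T@t; d=R.T@np.array([(u-C['cx'])/C['fx'],(v-C['cy'])/C['fy'],1]); return o,d/np.linalg.norm(d)
A=lin('scene',265+321/6-.4,195+252/6-.4); B=lin('top',260+233/4.444-.4,170+207/4.444-.4)
k=np.linalg.lstsq(np.stack([A[1],-B[1]],1),B[0]-A[0],rcond=None)[0]; a=A[0]+k[0]*A[1]; b=B[0]+k[1]*B[1]; print('ring tri',a,b)
for n,(o,d) in dict(s=A,t=B).items():
    nn=-plateR()[:,2]; f=face(0,0,0); P=o+d*((f-o)@nn)/(d@nn); q=plateR().T@(P-f); print(n,'onto face',P,'s',-q[0],'y',q[1])
print('nominal s=80,y=5',face(80,5,0))
im,d=load('scene');P=pts('scene',d)
for u,v in((235,424),(283,436),(276,468),(313,478)):
    x,y=int(265+u/6),int(195+v/6); m=P[y-1:y+2,x-1:x+2].reshape(-1,3)
    L=np.median(m,0); e=L[:2]-ST; print(L.round(),'stand',np.round([np.cos(YAW)*e[0]+np.sin(YAW)*e[1],-np.sin(YAW)*e[0]+np.cos(YAW)*e[1]]))
# plane fit of the face
m=np.zeros(d.shape,bool); poly=np.array([(265+x/6,195+y/6) for x,y in((270,105),(505,195),(400,405),(145,300))],np.int32); mm=np.zeros(d.shape,np.uint8); cv2.fillPoly(mm,[poly],1); Q=P[(mm>0)&(d>0)]
c=Q.mean(0); nrm=np.linalg.svd(Q-c)[2][2]; nrm*=np.sign(nrm[2]); print('plane n',nrm,'exp',-plateR()[:,2],'offset of centroid from model face',(c-face(0,0,0))@(-plateR()[:,2]))
E
```

```text
ring tri [559.0244908   29.62329368  54.41530731] [558.91131298  29.742112    54.39310866]
s onto face [561.04082754  31.00016085  51.50488015] s 83.08847650408447 y 6.607362912342734
t onto face [559.83339763  30.01175039  51.135183  ] s 81.66007641247798 y 5.8785341483673434
nominal s=80,y=5 [558.4363882   28.83216004  50.70552361]
[476.  15.  18.] stand [-66.   8.]
[486.  -8.  18.] stand [-61. -16.]
[471. -15.  10.] stand [-77. -20.]
[478. -29.  12.] stand [-74. -36.]
plane n [-0.25375159 -0.05209005  0.96586581] exp [-0.2536599  -0.05141941  0.96592583] offset of centroid from model face -1.0039054105157024
```

Request:
servo_tool:
  deltas:
    - [-0.014, 0.028, 1.314, 0, 0, 0, 8.54]
    - [-0.014, 0.028, 1.314, 0, 0, 0, 8.54]
    - [-0.014, 0.028, 1.314, 0, 0, 0, 8.54]
    - [-0.014, 0.028, 1.314, 0, 0, 0, 8.54]
    - [-0.014, 0.028, 1.314, 0, 0, 0, 8.54]
    - [-0.014, 0.028, 1.314, 0, 0, 0, 8.54]
    - [-0.014, 0.028, 1.314, 0, 0, 0, 8.54]
    - [-0.014, 0.028, 1.314, 0, 0, 0, 8.54]

```text
t: 14.5
tool_pos: [455.2, -297.3, 75.4]
eef_rot: [-0.481, -3.104, 0.001]
ft_force: [0.7, 0.6, 0.0]
width: 85.2
```

Request:
servo_tool:
  deltas:
    - [0, 0, 0, 0, 0, 0, 8.54]
    - [0, 0, 0, 0, 0, 0, 1]
    - [0, 0, 0, 0, 0, 0, 1]
    - [0, 0, 0, 0, 0, 0, 1]
    - [0, 0, 0, 0, 0, 0, 1]
    - [0, 0, 0, 0, 0, 0, 1]
    - [0, 0, 0, 0, 0, 0, 1]
    - [0, 0, 0, 0, 0, 0, 1]
  newtons: 60

```text
t: 15.17
tool_pos: [455.7, -298.0, 77.7]
eef_rot: [0.482, 3.104, -0.003]
ft_force: [-0.6, -0.0, 4.6]
width: 24.6
```

Request:
servo_tool:
  deltas:
    - [0, 0, -1.5, 0, 0, 0, 1]
    - [0, 0, -1.5, 0, 0, 0, 1]
    - [0, 0, -1.5, 0, 0, 0, 1]
    - [0, 0, -1.5, 0, 0, 0, 1]
    - [0, 0, -1.5, 0, 0, 0, 1]
    - [0, 0, -1.5, 0, 0, 0, 1]
    - [0, 0, -1.5, 0, 0, 0, 1]
    - [0, 0, -1.5, 0, 0, 0, 1]

```text
t: 15.83
tool_pos: [454.9, -297.5, 197.5]
eef_rot: [-0.482, -3.104, 0.001]
ft_force: [-0.5, -0.4, -1.6]
width: 25.2
```

Request:
servo_tool:
  deltas:
    - [0, 0, -1, 0, 0, 0, 1]
    - [0, 0, 0, 0, 0, 0, 1]
    - [0, 0, 0, 0, 0, 0, 1]

```text
t: 16.08
tool_pos: [455.4, -297.7, 207.1]
eef_rot: [0.482, 3.104, -0.002]
ft_force: [0.1, -0.1, -1.6]
width: 24.6
```

```bash
python3 - <<'E'
from h import *
s=manip.sense();print(s['tool_pos'],s['eef_rot'],s['width'],s['ft_force']); R=plateR()
f=np.array([559.5,30,50.]); p,_=plan(f-R[:,2]*115,R,16); print(p)
im,d=grab('scene');P=pts('scene',d); k=P[(abs(P[...,0]-453)<30)&(abs(P[...,1]+297)<30)&(P[...,2]>100)&(P[...,2]<240)]; print(len(k),k[:,2].min() if len(k) else 0)
E
```

```text
[ 455.38303834 -297.74323603  207.08427062] [ 4.82336678e-01  3.10388673e+00 -2.32463073e-03] 24.553230582741104 [ 0.14468349 -0.07379828 -1.58426901]
16 rows of [-0.29   2.055  0.348] [-0.0043 -0.016  -0.0316]
[530.32911198  24.08676825 161.08147002]
236 138.0894819456716
```

Request:
servo_tool:
  deltas:
    - [-0.29, 2.055, 0.348, -0.0043, -0.016, -0.0316, 1]
    - [-0.29, 2.055, 0.348, -0.0043, -0.016, -0.0316, 1]
    - [-0.29, 2.055, 0.348, -0.0043, -0.016, -0.0316, 1]
    - [-0.29, 2.055, 0.348, -0.0043, -0.016, -0.0316, 1]
    - [-0.29, 2.055, 0.348, -0.0043, -0.016, -0.0316, 1]
    - [-0.29, 2.055, 0.348, -0.0043, -0.016, -0.0316, 1]
    - [-0.29, 2.055, 0.348, -0.0043, -0.016, -0.0316, 1]
    - [-0.29, 2.055, 0.348, -0.0043, -0.016, -0.0316, 1]

```text
t: 16.8
tool_pos: [511.0, -140.2, 180.8]
eef_rot: [0.08, 3.011, 0.022]
ft_force: [0.6, -0.0, -1.1]
width: 25.0
```

Request:
servo_tool:
  deltas:
    - [-0.29, 2.055, 0.348, -0.0043, -0.016, -0.0316, 1]
    - [-0.29, 2.055, 0.348, -0.0043, -0.016, -0.0316, 1]
    - [-0.29, 2.055, 0.348, -0.0043, -0.016, -0.0316, 1]
    - [-0.29, 2.055, 0.348, -0.0043, -0.016, -0.0316, 1]
    - [-0.29, 2.055, 0.348, -0.0043, -0.016, -0.0316, 1]
    - [-0.29, 2.055, 0.348, -0.0043, -0.016, -0.0316, 1]
    - [-0.29, 2.055, 0.348, -0.0043, -0.016, -0.0316, 1]
    - [-0.29, 2.055, 0.348, -0.0043, -0.016, -0.0316, 1]

```text
t: 17.47
tool_pos: [529.2, 25.2, 159.9]
eef_rot: [-0.291, 2.868, 0.041]
ft_force: [0.3, 0.1, -0.8]
width: 25.0
```

Request:
servo_tool:
  deltas:
    - [0, 0, 0, 0, 0, 0, 1]
    - [0, 0, 0, 0, 0, 0, 1]
    - [0, 0, 0, 0, 0, 0, 1]

```text
t: 17.72
tool_pos: [529.5, 23.7, 160.4]
eef_rot: [-0.288, 2.869, 0.039]
ft_force: [0.1, -0.6, -1.0]
width: 24.8
```

```bash
python3 - <<'E'
from h import *
s=manip.sense();print(s['tool_pos'],s['eef_rot'],s['width'],s['ft_force']); R=plateR()
f=np.array([559.5,30,50.]); p,_=plan(f-R[:,2]*80,R,5)
E
```

```text
[529.48558635  23.65925181 160.43759138] [-0.2877759   2.86866895  0.03915615] 24.8145787653171 [ 0.07101416 -0.63680551 -1.01423229]
5 rows of [-0.022  0.005  0.692] [ 0.0002 -0.0004 -0.    ]
```

Request:
servo_tool:
  deltas:
    - [-0.022, 0.005, 0.692, 0, 0, 0, 1]
    - [-0.022, 0.005, 0.692, 0, 0, 0, 1]
    - [-0.022, 0.005, 0.692, 0, 0, 0, 1]
    - [-0.022, 0.005, 0.692, 0, 0, 0, 1]
    - [-0.022, 0.005, 0.692, 0, 0, 0, 1]
    - [0, 0, 0, 0, 0, 0, 1]
    - [0, 0, 0, 0, 0, 0, 1]

```text
t: 18.3
tool_pos: [539.7, 26.7, 127.5]
eef_rot: [-0.289, 2.868, 0.04]
ft_force: [-0.3, -0.4, -1.5]
width: 24.9
```

```bash
python3 - <<'E'
from h import *
s=manip.sense();print(s['tool_pos'],s['ft_force']); R=plateR(); t=np.array(s['tool_pos'])+R[:,2]*69.7; print('tip est',t,'face-rel',R.T@(t-np.array([559.5,30,50.])))
for n in('scene','top'):
    im,d=grab(n); print(n,'tip px',proj(n,t),'ring px',proj(n,[559.5,30,51]))
    cv2.imwrite(f'pics/{n}6.png',cv2.resize(im[185:255,280:350],(400,400),interpolation=cv2.INTER_CUBIC))
cv2.imwrite('pics/both6.png',np.hstack([cv2.imread('pics/scene6.png'),cv2.imread('pics/top6.png')]))
E
```

```text
[539.68853217  26.72779732 127.45214255] [-0.31429862 -0.36083309 -1.50152956]
tip est [557.36862691  30.31172995  60.12711245] face-rel [ -0.66320009   0.72895457 -10.30665437]
scene tip px (np.float64(317.6396453524364), np.float64(235.54034238331212)) ring px (np.float64(318.0455897485463), np.float64(237.20220407432333))
top tip px (np.float64(311.7586524530094), np.float64(216.00372681263465)) ring px (np.float64(311.98118918007333), np.float64(216.27854166793196))
```

View pics/both6.png

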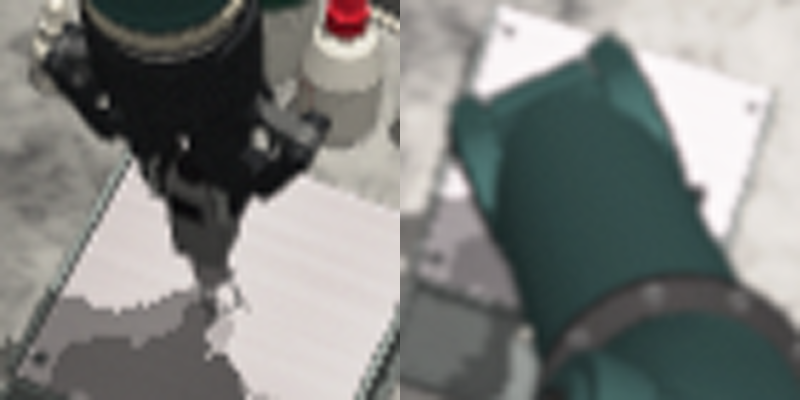

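The probe tip at left panel (218,290) points at the ring, just as the arm pose predicts. Descending gently.

Request:
servo_tool:
  deltas:
    - [-0.02, 0, 0.25, 0, 0, 0, 1]
    - [0, -0.03, 0.25, 0, 0, 0, 1]
    - [0, -0.03, 0.2, 0, 0, 0, 1]
    - [0, 0, 0.1, 0, 0, 0, 1]
    - [0, 0, 0, 0, 0, 0, 1]
    - [0, 0, 0, 0, 0, 0, 1]

```text
t: 18.9
tool_pos: [542.2, 26.5, 120.4]
eef_rot: [-0.288, 2.867, 0.04]
ft_force: [-0.2, 0.9, -0.7]
width: 25.3
```

Request:
servo_tool:
  deltas:
    - [0, 0, 0.1, 0, 0, 0, 1]
    - [0, 0, 0, 0, 0, 0, 1]

```text
t: 19.07
tool_pos: [542.5, 26.6, 119.5]
eef_rot: [-0.289, 2.866, 0.04]
ft_force: [0.5, 0.5, -2.2]
width: 25.1
```

Request:
servo_tool:
  deltas:
    - [0, 0, 0.1, 0, 0, 0, 1]
    - [0, 0, 0, 0, 0, 0, 1]

```text
t: 19.23
tool_pos: [542.7, 26.5, 118.4]
eef_rot: [-0.288, 2.867, 0.04]
ft_force: [0.1, -0.4, -0.6]
width: 25.2
```

Request:
servo_tool:
  deltas:
    - [0, 0, 0.1, 0, 0, 0, 1]
    - [0, 0, 0, 0, 0, 0, 1]

```text
t: 19.4
tool_pos: [543.0, 26.6, 117.4]
eef_rot: [-0.288, 2.867, 0.04]
ft_force: [-0.3, -0.2, -1.2]
width: 24.9
```

Request:
servo_tool:
  deltas:
    - [0, 0, 0.1, 0, 0, 0, 1]
    - [0, 0, 0, 0, 0, 0, 1]
    - [0, 0, 0, 0, 0, 0, 1]

```text
t: 19.65
tool_pos: [543.3, 26.7, 116.6]
eef_rot: [-0.288, 2.866, 0.04]
ft_force: [-0.5, -0.7, 0.3]
width: 25.2
```

Request:
servo_tool:
  deltas:
    - [0, 0, 0.1, 0, 0, 0, 1]
    - [0, 0, 0, 0, 0, 0, 1]
    - [0, 0, 0, 0, 0, 0, 1]

```text
t: 19.9
tool_pos: [543.6, 26.7, 115.6]
eef_rot: [-0.288, 2.866, 0.04]
ft_force: [-1.1, -0.3, 1.5]
width: 24.7
```

Request:
servo_tool:
  deltas:
    - [0, 0, 0.1, 0, 0, 0, 1]
    - [0, 0, 0, 0, 0, 0, 1]
    - [0, 0, 0, 0, 0, 0, 1]

```text
t: 20.15
tool_pos: [543.8, 26.8, 114.6]
eef_rot: [-0.289, 2.866, 0.04]
ft_force: [-1.4, -0.0, -0.0]
width: 24.8
```

```bash
cat > f.py <<'E'
from h import *
F=[];Z=[]
for i in range(12):
    im,d=manip.read_camera('scene'); s=manip.sense(); F.append(s['ft_force']);Z.append(s['tool_pos'])
F=np.array(F);n=-plateR()[:,2]; print(s['t'],F.mean(0).round(2),'normal force',((F.mean(0)-[0,0,-1.4])@n).round(2),'+-',(F@n).std().round(2)/12**.5,np.mean(Z,0).round(2))
E
python3 f.py
```

```text
20.75 [-0.72 -0.12  1.35] normal force 2.84 +- 0.1270170592217177 [543.81  26.8  114.68]
```

Request:
servo_tool:
  deltas:
    - [0, 0, 0.1, 0, 0, 0, 1]
    - [0, 0, 0, 0, 0, 0, 1]
    - [0, 0, 0, 0, 0, 0, 1]

```text
t: 21.0
tool_pos: [544.1, 26.9, 113.7]
eef_rot: [-0.289, 2.866, 0.04]
ft_force: [-1.3, 0.1, 1.9]
width: 24.9
```

```bash
python3 f.py; python3 - <<'E'
from h import *
s=manip.sense();R=Ro.from_rotvec(s['eef_rot']).as_matrix(); print('axis err deg',np.degrees(np.arccos(R[:,2]@plateR()[:,2])))
t=np.array(s['tool_pos'])+R[:,2]*64.7; print('tip',t,'ring',[559.5,30,50])
im,d=grab('scene'); cv2.imwrite('pics/s7.png',cv2.resize(im[195:295,250:350],(600,600),interpolation=cv2.INTER_CUBIC))
E
```

```text
21.6 [-0.87 -0.19  1.51] normal force 3.04 +- 0.1096965511460289 [544.04  26.87 113.7 ]
axis err deg 0.0799042206612803
tip [560.46764188  30.29801955  51.23485604] ring [559.5, 30, 50]
```

View pics/s7.png

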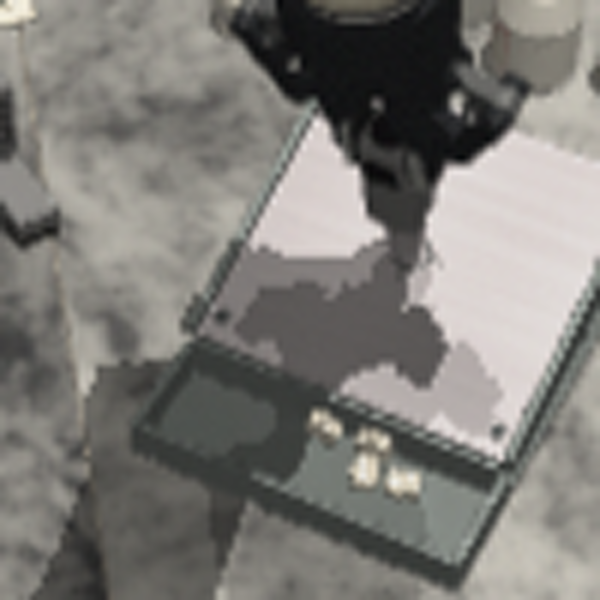

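```bash
python3 - <<'E'
from h import *
im,d=load('scene'); c=im[217:257,297:337]; c=np.clip((c.astype(float))*1.3,0,255).astype(np.uint8)
b=cv2.resize(c,(600,600),interpolation=cv2.INTER_CUBIC)
u,v=proj('scene',[560,30.2,50.8]); u2,v2=318.1,236.6
print('tip exp',((u-297)*15+7,(v-217)*15+7),'ring seen',((u2-297)*15+7,(v2-217)*15+7))
cv2.imwrite('pics/z8.png',b)
E
```

```text
tip exp (np.float64(323.38897950780716), np.float64(308.63957864594806)) ring seen (323.50000000000034, 300.9999999999999)
```

View pics/z8.png

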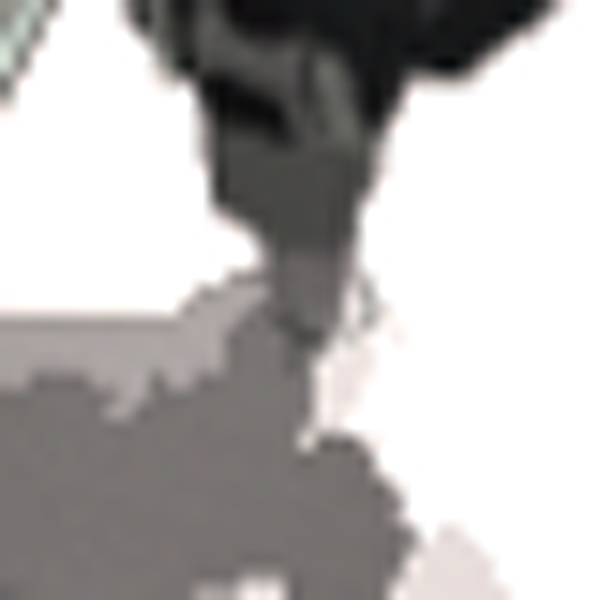

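```bash
python3 - <<'E'
from h import *
def onf(n,u,v):
    C,R,t=cam(n); o=-R.T@t; d=R.T@np.array([(u-C['cx'])/C['fx'],(v-C['cy'])/C['fy'],1]); Q=plateR(); nn=-Q[:,2]; f=face(0,0,-1.1); return Q.T@(o+d*((f-o)@nn)/(d@nn)-f)
print('tip-ring in tool axes mm',[(onf('scene',297+(308-7)/15,217+(v-7)/15)-onf('scene',318.1,236.6)).round(1) for v in (318,325,333)])
E
```

```text
tip-ring in tool axes mm [array([ 4.5,  1.2, -0. ]), array([ 5.8,  0.5, -0. ]), array([ 7.3, -0.2, -0. ])]
```

```bash
python3 - <<'E'
from h import *
im,d=load('scene');P=pts('scene',d); s=manip.sense(); R=plateR(); t=np.array(s['tool_pos'])+R[:,2]*64.7
c,Rc,tc=cam('scene'); print('cam dir in tool',(R.T@((-Rc.T@tc)-t)/1100).round(2))
q=(P-t)@R; h=-q[...,2]
for a,b in((2,4),(4,7),(7,11),(11,16),(16,21),(21,26),(26,32),(32,40)):
    m=(h>a)&(h<b)&(abs(q[...,0])<20)&(abs(q[...,1])<25)&(im.mean(-1)<170)
    if m.sum(): k=q[m]; print(a,b,m.sum(),'x',np.percentile(k[:,0],[5,50,95]).round(1),'y',np.percentile(k[:,1],[5,50,95]).round(1))
print(im[230:246,310:328].mean(-1).astype(int))
z=d[230:246,310:328]; print(h[230:246,310:328].round(0).astype(int))
E
```

```text
cam dir in tool [ 0.47 -0.32 -1.13]
2 4 8 x [ 2.3 10.8 16.9] y [-5.9 14.5 22.9]
4 7 3 x [ 8.  11.1 18. ] y [-6.5 -5.  17.3]
7 11 1 x [-0.7 -0.7 -0.7] y [-6. -6. -6.]
11 16 3 x [5.6 5.8 7.3] y [-6.  -3.1 -1.1]
16 21 8 x [-0.3  4.8  9.8] y [-6.2 -1.4  8. ]
21 26 6 x [-1.9  5.5  7.8] y [-7.8 -2.4  4. ]
26 32 5 x [4.1 6.3 6.8] y [-5.6  1.2  7.2]
32 40 2 x [-2.   2.9  7.8] y [-6.7 -5.  -3.3]
[[210  83  54  54  54  54  54  55  56  53  66 153 217 215 215 215 214 212]
 [212 160 106  67  53  54  54  55  56  53  79 213 218 217 217 215 214 213]
 [216 214 186 141  71  56  54  54  56  55  83 202 218 217 218 218 217 215]
 [217 216 217 212 113  64  61  60  60  63 109 216 216 218 218 217 217 217]
 [216 217 200 193 126  74  76  74  72  76 120 206 216 216 215 216 217 217]
 [197 196 130 114  95  75  76  78  78  82 126 158 216 218 215 214 214 215]
 [128 128 128 130 119  76  77  78  78  89 157 128 204 215 215 215 215 214]
 [129 129 129 117  89  78  73  81  83  98 177 140 165 211 216 215 215 215]
 [130 129 118  90  89  70  63  79  88 110 165 130 178 193 216 215 215 215]
 [129 127  92  92  90  90  67  58  
[... 991 characters left out ...]
  1   0  -1   3   0  -2]
 [  2   3   3  -1   0   1  17  14  13  15  -2   0  -2  -1  -1  -1  -2  -1]
 [ -4   1   4  -5  -2  -2  -3  -2   1  -1  -3   2   2  -3  -1   1   0  -6]
 [  0   1   0  -3  -5  -1  -2  -3  -3   6   2   2  -1  -1   0  -2   0  -7]
 [ -1  -4   1  -2  -2  -5  -1   0   5  -3   0   0  -1  -1  -3   1   2  -2]
 [ -1  -6   3   0  -1  -4  -3  -1   1  -1  -2  -1  -7  -6  -2  -2  -2   0]
 [  5  -3   0  -1  -5   2   3  -1  -1   0  -1   1  -1   1  -8  -1  -3  -1]
 [ -3  -3  -5   0  -6   1  -1   3  -2  -1  -5  -1  -2   1   4  -2   0  -2]
 [ -2  -3  -3   2  -7   0   0  -2  -2   1   0   3   4  -3  -3   1  -2  -4]
 [  0  -2   1  -1   1  -1   2  -4   0  -2  -3  -1   1  -1  -2  -4  -3  -1]]
```

Depth on the probe settles it. What I took for the tip in z8 is the shank's lower rim, with h of about 14 mm. Its points put the probe axis within about 2 mm of the arm's estimate, and the ring is within about 2-3 mm of the tip. The spring force of about 3.0 N means it is roughly 4.5 mm in, so I'm handing in.

```bash
python3 - <<'E'
from cell import manip
s=manip.sense(); print(s['t'],s['width'],s['tool_pos'])
print(manip.finish_job())
E
```

```text
21.65 25.136696480732034 [544.05605665  26.82007031 113.69836415]
the job is handed in; nothing more can be done
None
```

I pushed all four chips down the plate into the trough in one pass with the grey scraper. I then stood the scraper back upright near where it started and released it. After that I lifted the probe out of its holder and handed in at 21.65 s, still holding it pressed on the marked ring. The hand-in reported no verdict.

**Last checks:**
- **Chips:** The last picture shows all four in the trough, with measured heights of 10–18 mm. Two lie or lean against the wall under the plate's low edge; one of these read x = -61 mm, close to the -60 mm limit, with an error of about 2 mm.
- **Scraper:** It measured upright after release, with the post top at about 71 mm.
- **Probe angle:** The tool is 0.1° off square to the plate. I did not measure the probe's own angle in the grip separately.
- **Press:** The spring force averaged 3.04 ± 0.11 N, which is about 4.5 mm in.
- **Tip position:** The tip is about 2–3 mm from the ring's centre, going by the arm pose and the probe's depth points.

**Disagreement:** One reading of an enlarged picture suggested the tip was 5–7 mm off. The depth image showed I had taken the rim of the shank for the tip, so I did not act on it. The tip itself could not be seen clearly.

**Slip on the way:** The lift off the plate with the scraper came out about 36 mm lower than planned. I saw no contact force from it.

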